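# Load a slide carrier into the covered incubator

### The job

Load the blue slide carrier into the slide incubator: lift the lid off by its knob and lay it down flat on the open bench, knob up; lower the blue carrier from the drying stand gently, upright, right down between the ribs of the free bay beside the green carrier; then put the lid back so that it sits flush on the rim. Drop and tip nothing, leave the other carriers where they are, and do not push the beaker, dropper bottle or timer about.

Things in the scene. Friction and masses are not known exactly. Their poses are not given: they have to be found in the camera images.
- incubator: slide incubator, fixed: white housing 120 (its x) x 184 (y) x 104 mm high (rim), grey control panel on its front (-x); origin at the centre of its underside. Open-topped steel chamber 78 (x) x 140 mm (y), centred, floor 12 mm above the bench. Two bays lie across it (a carrier's long side along x): the free bay at y = -22 mm, the green carrier's at y = +44 mm.
- free_bay (a point): centre of the free bay on the chamber floor, axes as the incubator's. Two ribs on the floor bound the bay, 60 mm long (x), 4 mm thick, 6 mm tall, centred at y = +-26 mm (48 mm apart inside). From a carrier in this bay it is 30 mm to the wall and to the green carrier on its long sides, 8 mm to the walls at its ends.
- lid: loose incubator lid: steel plate 110 (its x) x 174 (y) mm at z = 8 to 12 mm; below it a plug 68 x 130 x 8 mm that fits the chamber mouth with 5 mm all round, either way round. Round black knob at its centre, 32 mm across, z = 23 to 45 mm, on an 18 mm stem. Origin at the centre of the plug's underside; seated it is 96 mm above the incubator's. 0.3 kg.
- stand: steel wire drying stand, fixed: base 76 (its x) x 154 (y) x 8 mm; four upright wire hoops, 4 mm thick, 60 mm wide in x, 94 mm high, part three slots at y = -46, 0 and +46 mm. Carriers stand on the base, long side along the stand's x, 3 mm from the hoops on both long sides; their ends are free. Origin at the centre of its underside.
- carrier_blue: the BLUE slide carrier, an upright frame 62 mm long (its x) x 36 mm wide (y) x 80 mm tall (z) full of glass slides; all four sides are flat and can be gripped; origin at the centre of its underside. It starts in one of the stand's slots. About 0.22 kg.
- carrier_white: white slide carrier, an upright frame 62 mm long (its x) x 36 mm wide (y) x 80 mm tall (z) full of glass slides; all four sides are flat and can be gripped; origin at the centre of its underside. In another slot; to be left alone.
- carrier_grey: grey slide carrier, an upright frame 62 mm long (its x) x 36 mm wide (y) x 80 mm tall (z) full of glass slides; all four sides are flat and can be gripped; origin at the centre of its underside. In another slot; to be left alone.
- carrier_green: green slide carrier, an upright frame 62 mm long (its x) x 36 mm wide (y) x 80 mm tall (z) full of glass slides; all four sides are flat and can be gripped; origin at the centre of its underside. Stands in the incubator's other bay; to be left alone.
- beaker: glass beaker, 74 mm across, 95 mm tall, loose on the bench; origin at the centre of its underside.
- drop_bottle: small dropper bottle with a white cap, 29 mm across, 63 mm tall, loose on the bench; origin at the centre of its underside.
- timer: white timer lying flat, 62 (x) x 68 (y) x 19 mm, loose on the bench; origin at the centre of its underside.
- microscope_2: middle one of three like microscopes, fixed: base 250 mm deep, 200 mm wide, its front 100 mm before this origin (-x); its eyepieces, 300 to 394 mm above the bench, overhang to 190 mm before the origin, from y = -35 to +95 mm. Its neighbours stand the same way 0.51 m to the right (-y) and 0.46 m to the left of it. The bench has a lip along its front edge, 6 mm high, at x < 0.35 m.

How it is judged (in metres and radians):
On the way, in this order (a step that is already met when the one before it is completed fails the run):
1. the lid lies flat, knob up, on the bench beside the incubator, let go (height (world z) of lid below 0.012 m and angle between lid's own z axis and vertical below 0.12 rad and contact force between the fingers and lid below 0.05 N and linear speed of lid below 0.02 m/s and angular speed of lid below 0.15 rad/s), for 0.2 s.
2. the blue carrier stands upright on the chamber floor in the free bay, let go (x of carrier_blue in the frame of incubator between -0.011 and 0.011 m and y of carrier_blue in the frame of incubator between -0.031 and -0.013 m and z of carrier_blue in the frame of incubator below 0.0145 m and angle between carrier_blue's own z axis and vertical below 0.06 rad and angle between the x axis of carrier_blue and the x axis of incubator, either way round below 0.15 rad and contact force between the fingers and carrier_blue below 0.05 N and linear speed of carrier_blue below 0.02 m/s and angular speed of carrier_blue below 0.15 rad/s), for 0.2 s.
At the end, for the whole second after the job is handed in: Lid flush on the incubator: within 10 mm of centre, origin 96 +-2.5 mm above the incubator's, tilt under 0.03 rad; blue carrier on the chamber floor in the free bay: within 11 mm in x, 9 mm in y of its centre, under 2.5 mm up, tilt under 0.06, turned under 0.15 rad; both let go, at rest (horizontal distance between lid and incubator below 0.01 m and z of lid in the frame of incubator between 0.0935 and 0.0985 m and angle between lid's own z axis and vertical below 0.03 rad and x of carrier_blue in the frame of incubator between -0.011 and 0.011 m and y of carrier_blue in the frame of incubator between -0.031 and -0.013 m and z of carrier_blue in the frame of incubator below 0.0145 m and angle between carrier_blue's own z axis and vertical below 0.06 rad and angle between the x axis of carrier_blue and the x axis of incubator, either way round below 0.15 rad and linear speed of each of lid, carrier_blue below 0.02 m/s and angular speed of each of lid, carrier_blue below 0.15 rad/s and contact force between the fingers and lid below 0.05 N); the robot touches nothing.
It fails at once if the green, white or grey carrier is moved more than 15 mm or tilted over 0.3 rad (distance of any of carrier_green, carrier_white, carrier_grey from where it was at the start of the episode above 0.015 m or angle between any of carrier_green, carrier_white, carrier_grey's own z axis and vertical above 0.3 rad).
It fails at once if the beaker, dropper bottle or timer is pushed more than 20 mm, or one of them tipped by more than 0.3 rad (distance of any of beaker, drop_bottle, timer from where it was at the start of the episode above 0.02 m or angle between any of beaker, drop_bottle, timer's own z axis and vertical above 0.3 rad).
It fails at once if the blue carrier is tilted over 0.8 rad (angle between carrier_blue's own z axis and vertical above 0.8 rad).
It fails at once if the blue carrier is dropped: faster than 0.45 m/s inside the chamber (underside under 70 mm) or within 15 mm of the bench (linear speed of carrier_blue above 0.45 m/s and (height (world z) of carrier_blue below 0.015 m or (height (world z) of carrier_blue below 0.07 m and horizontal distance between carrier_blue and incubator below 0.05 m))).
It fails at once if the lid is tipped over 0.8 rad, or dropped: faster than 0.45 m/s within 15 mm of the bench or of its seat on the incubator (angle between lid's own z axis and vertical above 0.8 rad or (linear speed of lid above 0.45 m/s and (height (world z) of lid below 0.015 m or (height (world z) of lid below 0.111 m and horizontal distance between lid and incubator below 0.04 m)))).
It also fails if it takes over 72 s, if anything falls off the work surface, if the arm or the gripper's body presses on something with over 40 N, if the wrist force passes 120 N, or if a joint passes its speed limit or range.

### The arm

A 6-joint arm with a two-finger parallel gripper is mounted at the origin on a cart in front of the work surface, level with it; the furniture and walls round the work are solid. World frame = base frame: x ahead of the robot, y to its left, z up, the work surface at z = 0. Lengths are in m, angles in degrees, forces in N, time in s.
With the tool pointing down it reaches from about 0.375 to 0.9 m from the base axis. Payload 3.1 kg.
Tool frame: the origin (TCP) lies on the centre line of the jaws, within the pads' length; the fingertips stand 19 mm ahead of it and the grasp point (between the pads) is the TCP (tips_ahead is the distance from the TCP to the fingertips, in m); z points along the fingers, y is the line along which they close (so a half turn about z gives the same grasp; the last joint's range is limited). The gripper opens to 87 mm and grips with 3 to 60 N. Pads are 19 mm wide; open, the fingers measure 117 mm over their backs; the gripper's body (75 mm by 190 mm) begins 51 mm behind the grasp point.
Start: joints at [64.372, 30.224, 82.088, -0, 67.689, -10.227], TCP at [0.166, 0.603, 0.242] pointing down, gripper open.
Joint ranges: [-176.69, 176.69], [-43.24, 126.21], [12.49, 139.97], [-82, 262], [0, 151.66], [-163.58, 163.58]. Speed limits (degrees/s): [159.86, 159.86, 180, 180, 180, 180].

### API

Orientations are given as a 3x3 rotation matrix whose columns are the frame's x, y, z axes.
In Python, from rig import read_state, capture, hand_in, trace, landmark_of, tips_ahead gives the robot as it stands.
- The arm moves only by the shell command python3 -m jog 'ROWS'. ROWS is JSON, a list of rows, each an object of numbers: "tx", "ty", "tz": the shift along the tool's x, y, z in cm; "roll": the turn about the tool's z in rad; "jaw": the opening, from 0 (shut) to 1 (fully open). A call has 1 to 8 rows; each row shifts and turns the commanded pose from where the row before left it, along the tool's axes as they then stand; what a row does not reach is not made up. A row lasts 1/10 s, in which the tool goes at most 50 mm and 8.59 degrees, less where a joint would pass 70% of its speed; a pose out of reach is approached as far as the arm can. A call with a gripper value outside its range is refused whole. The fingers move at their own pace and stop on an object; the grip force is fixed at half the most. Time passes only in rows, so rows that do not move let the fingers close. It gives the time, the measured TCP pose, the force, the opening and the grip force at its end, in the units of the state.
- read_state(): the state, without advancing time (a new reading comes with each control period).
- capture(name): name is "side" or "top"; returns a dict with "img" (480x640x3 uint8, red, green, blue), "vertical_fov" (degrees; the focal length in pixels is half the picture's height over the tangent of half this angle, whatever the lens; pixels are square), "cx", "cy" (the principal point, pixels), "cam_to_world" (4x4, takes a point from camera to world coordinates). Camera axes: x right, y up, looking along -z (the intrinsics and any distortion apply to the point x, -y, -z); pixel columns grow to the right and rows downward; lengths in m; the calibration is good to about 2 mm. A picture is of the moment at which its call begins. There is no depth.
- hand_in(): hands the job in; it is judged then, once.
Trained networks look in the newest picture that a camera, given by its name, has taken for a name from the list of things; names that differ only in an ending like _2 or _b are one class to them, and where a whole thing is asked for, a point or a joint stands for the part that bears it (a point fixed in the world has none). Each returns a list of dicts, best first, with "p" (0 to 1); they miss things now and then, are a little off and sometimes report something else, mostly with a low value. They report only what shows in the picture. A call takes as long as a camera call.
- trace(camera, thing): "pixels" (480x640 bool, what is visible of it) and "bbox" ([left, top, width, height] in pixels, round what is visible of it).
- landmark_of(camera, thing): "point" ([row, column] in pixels: a listed point, or the origin of a listed thing).
The state is a dict: "time_s": time; "joint_positions": joint angles; "qvel": joint speeds; "tau": joint torques, N m; "position": TCP position; "tcp_rot": TCP orientation; "force": force on the tool from outside, world axes, zero at the start; "moment": the same for the moment, N m; "opening": opening from 0.0 (shut) to 1.0 (fully open); "grasp_force": force on a finger pad.
Only numpy, scipy, OpenCV 4.12 (cv2) and the standard library are available. Lean on these libraries where they do the work, as an engineer would, in place of code of your own. Each camera call takes 0.05 s, during which the arm holds its last target. There are 200 camera calls.

## Working session

There is one attempt and no reset: what is moved stays moved. The work goes in short steps, Python scripts to look and compute and a shell command to move; the robot and the scene stay as the last step left them, time stands still between calls to the robot, and variables do not carry over. Pictures are saved under pics/ and viewed, at most 10 in all, crops included, and the job is handed in when it is done.

```bash
ls; mkdir -p pics; python3 - <<'E'
from rig import *
import cv2,numpy as np
s=read_state();print(s['time_s'],s['position'],s['tcp_rot'],s['opening'],tips_ahead)
for c in('side','top'):
    d=capture(c);cv2.imwrite(f'pics/{c}0.png',d['img'][:,:,::-1]);print(c,{k:v for k,v in d.items() if k!='img'})
    for t in('incubator','free_bay','lid','stand','carrier_blue','carrier_white','carrier_grey','beaker','drop_bottle','timer','microscope_2'):
        print(t,[(np.round(r['point']).tolist(),round(r['p'],2)) for r in landmark_of(c,t)[:3]])
E
```

```text
pics
0.0 [0.16562985 0.60192806 0.24056583] [[-9.64101445e-01  2.65532588e-01 -9.21236673e-04]
 [ 2.65533939e-01  9.64099479e-01 -1.98040076e-03]
 [ 3.62302858e-04 -2.15392683e-03 -9.99997615e-01]] 1.002933964356032 0.019
side {'vertical_fov': 50.989524818143465, 'cx': 318.0941785151045, 'cy': 238.47181813821982, 'cam_to_world': array([[-0.9853077 ,  0.09376255, -0.14274918,  0.32655536],
       [-0.16918238, -0.42148333,  0.89091477,  1.14344173],
       [ 0.02336804,  0.90197583,  0.43115374,  0.62858541],
       [ 0.        ,  0.        ,  0.        ,  1.        ]])}
incubator [([218.0, 307.0], 0.81)]
free_bay []
lid [([186.0, 306.0], 0.94)]
stand [([305.0, 284.0], 0.59), ([299.0, 354.0], 0.46)]
carrier_blue [([312.0, 276.0], 0.72)]
carrier_white [([312.0, 272.0], 0.97)]
carrier_grey [([299.0, 295.0], 0.83)]
beaker [([261.0, 348.0], 0.69)]
drop_bottle [([350.0, 345.0], 0.86), ([215.0, 307.0], 0.24)]
timer [([299.0, 352.0], 0.57)]
microscope_2 []
top {'vertical_fov': 42.08447844196637, 'cx': 312.8711874001398, 'cy': 233.78083329248636, 'cam_to_world': array([[-0.02492938,  0.98708882, -0.15822198,  0.30699901],
       [-0.99961097, -0.02263312,  0.01629848,  0.03886251],
       [ 0.01250699,  0.15856674,  0.98726904,  1.44882096],
       [ 0.        ,  0.        ,  0.        ,  1.        ]])}
incubator [([207.0, 454.0], 0.75), ([233.0, 240.0], 0.46)]
free_bay []
lid [([194.0, 460.0], 0.81)]
stand [([233.0, 219.0], 0.9)]
carrier_blue [([234.0, 222.0], 0.57)]
carrier_white [([224.0, 206.0], 0.88)]
carrier_grey [([239.0, 242.0], 0.84)]
beaker [([280.0, 340.0], 0.72)]
drop_bottle [([301.0, 169.0], 0.55), ([196.0, 460.0], 0.47)]
timer [([292.0, 260.0], 0.58)]
microscope_2 []
```

View pics/side0.png

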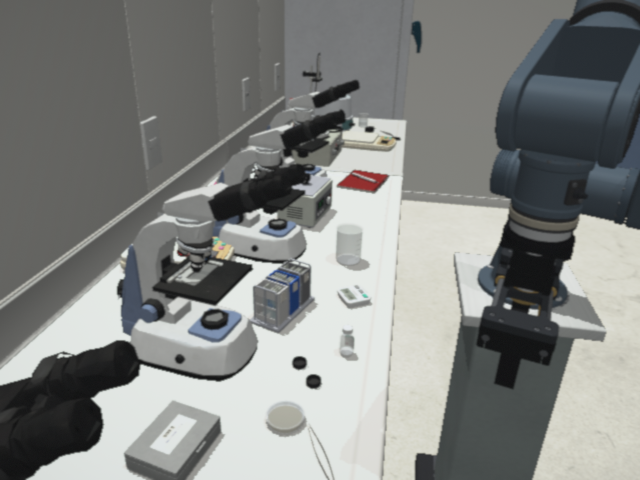

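View pics/top0.png

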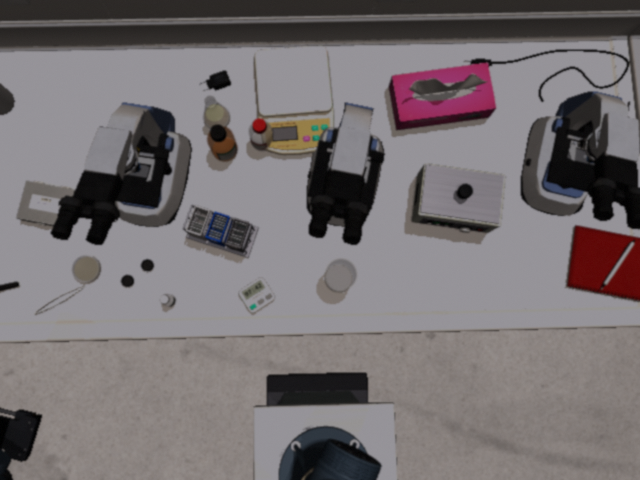

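Side: blue carrier in the stand's middle slot around (288,285), incubator partly behind the middle microscope at (305,200). Top: lid knob at (463,191), stand centre at (220,230), beaker (340,276), timer (257,296), bottle (168,300). The bench in front of the incubator, around (450,285), is open.

```bash
cat > h.py <<'E'
from rig import *
import cv2,numpy as np
def cam(c):
    d=capture(c);d['f']=240/np.tan(np.radians(d['vertical_fov']/2));return d
def ray(d,u,v):
    M=d['cam_to_world'];w=M[:3,:3]@np.array([(u-d['cx'])/d['f'],-(v-d['cy'])/d['f'],-1]);return M[:3,3],w
def onz(d,u,v,z):
    o,w=ray(d,u,v);return o+w*(z-o[2])/w[2]
def proj(d,P):
    M=d['cam_to_world'];q=M[:3,:3].T@(np.array(P)-M[:3,3]);return np.array([d['cx']-d['f']*q[0]/q[2],d['cy']+d['f']*q[1]/q[2]])
def tri(d1,p1,d2,p2):
    (o1,w1),(o2,w2)=ray(d1,*p1),ray(d2,*p2)
    t=np.linalg.lstsq(np.c_[w1,-w2],o2-o1,rcond=None)[0];a,b=o1+w1*t[0],o2+w2*t[1];return (a+b)/2,np.linalg.norm(a-b)
def rect(d,mask,z):
    "footprint of a mask thrown on height z: centre, sides, angle of the shorter side (deg)"
    c=max(cv2.findContours(mask.astype(np.uint8),cv2.RETR_EXTERNAL,cv2.CHAIN_APPROX_NONE)[0],key=len)[:,0]
    P=np.array([onz(d,u,v,z)[:2] for u,v in c],np.float32)
    (cx,cy),(w,h),a=cv2.minAreaRect(P)
    if w>h:w,h,a=h,w,a+90
    return np.round([cx,cy,w,h],4),round((a+90)%180-90,1)
E
python3 - <<'E'
from h import *
D={c:cam(c) for c in('side','top')}
for t in('lid','incubator','stand','carrier_blue','carrier_white','carrier_grey','beaker','drop_bottle','timer'):
    a,b=[(landmark_of(c,t) or [None])[0] for c in('side','top')]
    if a and b:
        P,e=tri(D['side'],a['point'][::-1],D['top'],b['point'][::-1]);print(t,P.round(4),'gap',round(e,4),'p',a['p'],b['p'])
for t,z in(('lid',.108),('incubator',.104),('stand',0.008),('stand',.094),('carrier_blue',.088),('carrier_white',.088),('carrier_grey',.088),('beaker',.0),('timer',.019),('drop_bottle',0)):
    r=trace('top',t)
    if r:print(t,rect(D['top'],r[0]['pixels'],z),r[0]['bbox'],r[0]['p'])
img=D['top']['img']
cv2.imwrite('pics/c1.png',np.hstack([cv2.resize(img[150:250,400:520],(480,400),interpolation=2),cv2.resize(img[190:270,170:270],(320,400)[::1],interpolation=2)])[:,:,::-1])
E
```

```text
lid [ 0.6042 -0.3128  0.0943] gap 0.0034 p 0.72 0.69
incubator [ 0.6054 -0.3251 -0.0016] gap 0.0115 p 0.69 0.6
stand [0.542  0.2269 0.0108] gap 0.0041 p 0.66 0.58
carrier_blue [0.5475 0.2288 0.0065] gap 0.0099 p 0.91 0.77
carrier_white [0.5682 0.2648 0.0057] gap 0.0018 p 0.82 0.98
carrier_grey [0.5326 0.1904 0.008 ] gap 0.0092 p 0.93 0.61
beaker [ 0.4353 -0.0466 -0.0024] gap 0.0039 p 0.94 0.7
drop_bottle [0.3907 0.3421 0.0023] gap 0.0033 p 0.91 0.51
timer [ 0.403   0.1529 -0.0032] gap 0.0017 p 0.93 0.61
lid (array([ 0.605 , -0.3132,  0.1155,  0.1778]), -9.9) [418.0, 163.5, 87.2, 60.2] 0.97
incubator (array([ 0.5594, -0.2749,  0.1128,  0.2105]), -40.4) [414.4, 168.6, 82.7, 64.8] 0.65
stand (array([0.5182, 0.2252, 0.0688, 0.1616]), 5.9) [185.3, 214.1, 70.0, 42.9] 0.66
stand (array([0.5056, 0.2141, 0.0647, 0.152 ]), 5.9) [185.3, 214.1, 70.0, 42.9] 0.66
carrier_blue (array([0.5428, 0.2279, 0.0425, 0.0713]), 77.4) [206.0, 213.5, 24.8, 33.1] 0.66
carrier_white (array([0.5573, 0.2682, 0.0483, 0.0682]), 70.2) [188.1, 204.0, 21.7, 36.9] 0.96
carrier_grey (array([0.5277, 0.1844, 0.0428, 0.0711]), 73.7) [223.5, 216.2, 25.1, 40.7] 0.82
beaker (array([ 0.443 , -0.047 ,  0.077 ,  0.0794]), 88.6) [327.9, 258.2, 28.3, 34.7] 0.79
timer (array([0.3987, 0.1478, 0.0618, 0.0679]), 32.4) [238.8, 276.3, 34.6, 37.6] 0.96
drop_bottle (array([0.5484, 0.2277, 0.0783, 0.1571]), -18.8) [183.3, 202.7, 73.0, 54.8] 0.65
```

View pics/c1.png

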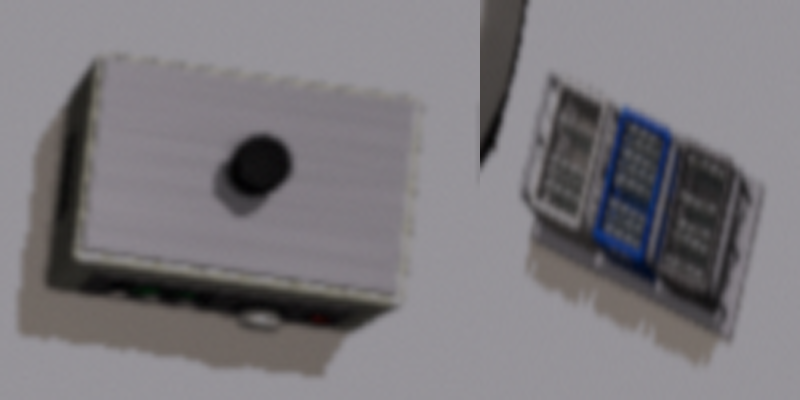

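The lid is yawed about -10° and the stand about -19°, with the blue carrier in the middle slot. Next I'll refine the knob and blue-carrier poses from both views.

```bash
python3 - <<'E'
from h import *
D={c:cam(c) for c in('side','top')}
S,T=D['side'],D['top']
# knob in top: dark blob inside the lid
g=T['img'].max(2);r=g[175:210,445:482]<60
n,l,st,ce=cv2.connectedComponentsWithStats(r.astype(np.uint8));i=1+st[1:,4].argmax();k=ce[i]+[445,175];print('knob px',k,st[i],'-> z.13',onz(T,*k,.13))
# blue in both
for c,d in D.items():
    h=cv2.cvtColor(d['img'],cv2.COLOR_RGB2HSV);m=cv2.inRange(h,(108,140,50),(125,255,255))
    x0,y0,x1,y1=(240,250,320,330) if c=='side' else (195,205,245,260)
    q=np.zeros_like(m);q[y0:y1,x0:x1]=m[y0:y1,x0:x1];cnt=np.argwhere(q)[:,::-1]
    print(c,'blue',len(cnt),cnt.min(0),cnt.max(0));
    if c=='top':
        for z in(.088,):print(rect(d,q>0,z))
    d['q']=q
t=trace('side','lid');print([(x['bbox'],x['p']) for x in t])
for P in [(.6042,-.3128,.096+.045),(.6042,-.3128,.119)]:print('knob expected side',proj(S,P))
cv2.imwrite('pics/c2.png',np.hstack([cv2.resize(S['img'][160:230,270:350],(400,350),interpolation=2),cv2.resize(S['img'][250:335,245:325],(330,350),interpolation=2)])[:,:,::-1])
for n,u,v in(('eyepiece',350,240),('eyeL',312,232),('base',340,226)):print(n,onz(T,u,v,.33 if n!='base' else 0))
E
```

```text
knob px [463.9  191.52] [ 11   9  17  16 200] -> z.13 [ 0.6037569 -0.3131355  0.13     ]
side blue 198 [278 271] [298 313]
top blue 163 [205 212] [228 242]
(array([0.5452, 0.228 , 0.0371, 0.0613]), 71.4)
[([293.6, 173.0, 36.1, 20.2], 0.7)]
knob expected side [305.5419678  173.40787741]
knob expected side [305.45224342 180.21968782]
eyepiece [ 0.47332993 -0.04669965  0.33      ]
eyeL [0.48961696 0.02189353 0.33      ]
base [ 0.55630311 -0.04948706  0.        ]
```

View pics/c2.png

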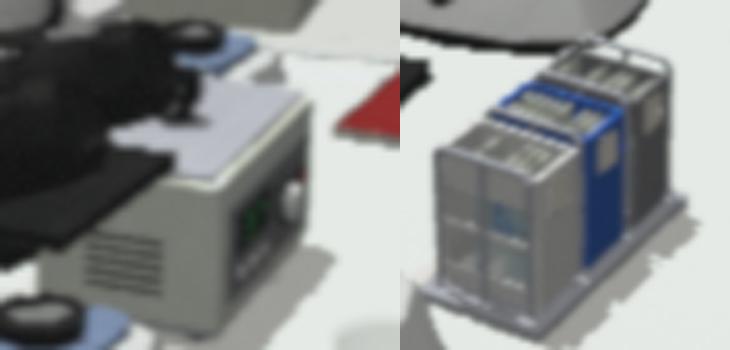

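Side crop: knob at about (306,180), matching a height of 0.12–0.14. The blue carrier's top is level with its neighbours' tops. Moving to the lid, keeping a short radius past the middle eyepieces (x≥0.47).

```bash
python3 -m jog '[{"roll":-0.135},{"roll":-0.134},{"ty":-3.5},{"ty":-3.5},{"ty":-3.5},{"ty":-3.5},{"ty":-3.5},{"ty":-3.5}]'; python3 -m jog '[{"tx":-3.35,"ty":-2.3},{"tx":-3.35,"ty":-2.3},{"tx":-3.35,"ty":-2.3},{"tx":-3.35,"ty":-2.3},{"tx":-2.5,"ty":-3.75},{"tx":-2.5,"ty":-3.75},{"tx":-2.5,"ty":-3.75},{"tx":-2.5,"ty":-3.75}]'; python3 -c "
from h import *
print(read_state()['joint_positions'])
d=cam('side')
for x,y in((-31,-18),(-31,18)):
  a=np.radians(-18.6);print(proj(d,(.545+.001*(x*np.cos(a)-y*np.sin(a)),.228+.001*(x*np.sin(a)+y*np.cos(a)),.088)))"
```

```text
[ 6.43709376e+01  3.02241299e+01  8.20884665e+01 -7.73299516e-04
  6.76877697e+01 -1.02276888e+01]
[300.79140252 276.42735812]
[292.14787388 283.82664157]$[0]: bad value
$[0]: bad value
```

```bash
python3 -m jog '[{"tx":0,"ty":0,"tz":0,"roll":-0.135,"jaw":1}]'; python3 -m jog '[{"roll":-0.134,"jaw":1}]'
```

```text
time_s: 3.0
position: [0.1659, 0.6026, 0.2416]
tcp_rot: [[-0.991, 0.13, 0.0], [0.13, 0.991, 0.0], [0.0, 0.0, -1.0]]
force: [0.8, 1.1, -0.1]
opening: 1.0
grasp_force: 0.0$[0]: bad value
```

```bash
python3 -m jog '[{"tx":0,"ty":0,"tz":0,"roll":-0.134,"jaw":1},{"tx":0,"ty":-3.5,"tz":0,"roll":0,"jaw":1},{"tx":0,"ty":-3.5,"tz":0,"roll":0,"jaw":1},{"tx":0,"ty":-3.5,"tz":0,"roll":0,"jaw":1},{"tx":0,"ty":-3.5,"tz":0,"roll":0,"jaw":1},{"tx":0,"ty":-3.5,"tz":0,"roll":0,"jaw":1},{"tx":0,"ty":-3.5,"tz":0,"roll":0,"jaw":1}]'; python3 -m jog '[{"tx":-3.35,"ty":-2.3,"tz":0,"roll":0,"jaw":1},{"tx":-3.35,"ty":-2.3,"tz":0,"roll":0,"jaw":1},{"tx":-3.35,"ty":-2.3,"tz":0,"roll":0,"jaw":1},{"tx":-3.35,"ty":-2.3,"tz":0,"roll":0,"jaw":1},{"tx":-2.5,"ty":-3.75,"tz":0,"roll":0,"jaw":1},{"tx":-2.5,"ty":-3.75,"tz":0,"roll":0,"jaw":1},{"tx":-2.5,"ty":-3.75,"tz":0,"roll":0,"jaw":1},{"tx":-2.5,"ty":-3.75,"tz":0,"roll":0,"jaw":1}]'; python3 -c "
from rig import *
print(read_state()['joint_positions'])"
```

```text
time_s: 3.7
position: [0.1659, 0.3913, 0.2417]
tcp_rot: [[-1.0, -0.001, 0.001], [-0.001, 1.0, 0.0], [-0.001, 0.0, -1.0]]
force: [0.7, 0.7, 0.5]
opening: 1.0
grasp_force: 0.0
time_s: 4.5
position: [0.401, 0.149, 0.2418]
tcp_rot: [[-1.0, -0.0, 0.001], [-0.0, 1.0, 0.0], [-0.001, 0.0, -1.0]]
force: [0.7, 0.2, -0.2]
opening: 1.0
grasp_force: 0.0
[ 5.33107182e+00  1.50007114e+01  1.09048208e+02  1.20257409e-02
  5.58970275e+01 -8.46769223e+01]
```

```bash
python3 -m jog '[{"tx":0.25,"ty":-3.75,"tz":0,"roll":0,"jaw":1},{"tx":0.25,"ty":-3.75,"tz":0,"roll":0,"jaw":1},{"tx":0.25,"ty":-3.75,"tz":0,"roll":0,"jaw":1},{"tx":0.25,"ty":-3.75,"tz":0,"roll":0,"jaw":1},{"tx":-0.25,"ty":-3.75,"tz":0,"roll":0,"jaw":1},{"tx":-0.25,"ty":-3.75,"tz":0,"roll":0,"jaw":1},{"tx":-0.25,"ty":-3.75,"tz":0,"roll":0,"jaw":1},{"tx":-0.25,"ty":-3.75,"tz":0,"roll":0,"jaw":1}]'; python3 -m jog '[{"tx":-1.2,"ty":-4.05,"tz":0,"roll":0,"jaw":1},{"tx":-1.2,"ty":-4.05,"tz":0,"roll":0,"jaw":1},{"tx":-1.2,"ty":-4.05,"tz":0,"roll":0,"jaw":1},{"tx":-1.2,"ty":-4.05,"tz":0,"roll":0,"jaw":1},{"tx":-3.9,"ty":0,"tz":0,"roll":0,"jaw":1},{"tx":-3.9,"ty":0,"tz":0,"roll":0,"jaw":1},{"tx":-3.9,"ty":0,"tz":0,"roll":0,"jaw":1},{"tx":-3.9,"ty":0,"tz":0,"roll":0,"jaw":1}]'; python3 -c "
from rig import *
print(read_state()['joint_positions'])"
```

```text
time_s: 5.3
position: [0.4001, -0.1511, 0.2419]
tcp_rot: [[-1.0, 0.0, 0.001], [0.0, 1.0, -0.0], [-0.001, -0.0, -1.0]]
force: [1.6, -0.1, -0.4]
opening: 0.999
grasp_force: 0.0
time_s: 6.1
position: [0.6055, -0.3116, 0.2415]
tcp_rot: [[-1.0, 0.0, -0.0], [0.0, 1.0, -0.0], [0.0, -0.0, -1.0]]
force: [0.2, -0.3, -1.1]
opening: 0.998
grasp_force: 0.0
[-3.66115017e+01  3.46955819e+01  7.33293242e+01 -2.65362164e-03
  7.19747506e+01 -1.26586778e+02]
```

```bash
python3 -m jog '[{"tx":0.15,"ty":-0.15,"tz":3,"roll":0,"jaw":1},{"tx":0,"ty":0,"tz":3,"roll":0,"jaw":1},{"tx":0,"ty":0,"tz":3,"roll":0,"jaw":1},{"tx":0,"ty":0,"tz":1.7,"roll":0,"jaw":1},{"tx":0,"ty":0,"tz":0,"roll":0,"jaw":1}]'; python3 -m jog '[{"tx":0,"ty":0,"tz":0,"roll":0,"jaw":0},{"tx":0,"ty":0,"tz":0,"roll":0,"jaw":0},{"tx":0,"ty":0,"tz":0,"roll":0,"jaw":0},{"tx":0,"ty":0,"tz":0,"roll":0,"jaw":0},{"tx":0,"ty":0,"tz":0,"roll":0,"jaw":0},{"tx":0,"ty":0,"tz":0,"roll":0,"jaw":0},{"tx":0,"ty":0,"tz":0,"roll":0,"jaw":0}]'
```

```text
time_s: 6.6
position: [0.6008, -0.3115, 0.1311]
tcp_rot: [[-1.0, -0.0, -0.006], [-0.0, 1.0, 0.004], [0.006, 0.004, -1.0]]
force: [0.1, 0.4, 0.2]
opening: 1.002
grasp_force: 0.0
time_s: 7.3
position: [0.6027, -0.3129, 0.1347]
tcp_rot: [[-1.0, -0.0, 0.0], [-0.0, 1.0, -0.0], [-0.0, -0.0, -1.0]]
force: [0.4, -1.2, -0.0]
opening: 0.451
grasp_force: 0.0
```

```bash
python3 -m jog '[{"tx":0,"ty":0,"tz":0,"roll":0,"jaw":0},{"tx":0,"ty":0,"tz":0,"roll":0,"jaw":0},{"tx":0,"ty":0,"tz":0,"roll":0,"jaw":0},{"tx":0,"ty":0,"tz":0,"roll":0,"jaw":0}]'; python3 -m jog '[{"tx":0,"ty":0,"tz":-0.5,"roll":0,"jaw":0},{"tx":0,"ty":0,"tz":-1,"roll":0,"jaw":0},{"tx":0,"ty":0,"tz":-2,"roll":0,"jaw":0},{"tx":0,"ty":0,"tz":-2,"roll":0,"jaw":0}]'
```

```text
time_s: 7.7
position: [0.6027, -0.3133, 0.1346]
tcp_rot: [[-1.0, -0.0, 0.0], [-0.0, 1.0, -0.001], [-0.0, -0.001, -1.0]]
force: [-0.3, -2.1, 0.6]
opening: 0.363
grasp_force: 30.0
time_s: 8.1
position: [0.6022, -0.3121, 0.1898]
tcp_rot: [[-1.0, -0.0, -0.002], [-0.0, 1.0, 0.002], [0.002, 0.002, -1.0]]
force: [-0.1, -0.5, -2.3]
opening: 0.359
grasp_force: 30.0
```

```bash
python3 -m jog '[{"tx":2.5,"ty":0,"tz":-0.5,"roll":0,"jaw":0},{"tx":3.5,"ty":0,"tz":0,"roll":0,"jaw":0},{"tx":3.5,"ty":0,"tz":0,"roll":0,"jaw":0},{"tx":3.5,"ty":0,"tz":0,"roll":0,"jaw":0},{"tx":2.5,"ty":0,"tz":0,"roll":0,"jaw":0},{"tx":1.1,"ty":0,"tz":0.5,"roll":0,"jaw":0},{"tx":0,"ty":0,"tz":2,"roll":0,"jaw":0},{"tx":0,"ty":0,"tz":3,"roll":0,"jaw":0}]'; python3 -m jog '[{"tx":0,"ty":0,"tz":3,"roll":0,"jaw":0},{"tx":0,"ty":0,"tz":3,"roll":0,"jaw":0},{"tx":0,"ty":0,"tz":2,"roll":0,"jaw":0},{"tx":0,"ty":0,"tz":1,"roll":0,"jaw":0},{"tx":0,"ty":0,"tz":0.6,"roll":0,"jaw":0},{"tx":0,"ty":0,"tz":0.3,"roll":0,"jaw":0},{"tx":0,"ty":0,"tz":0.1,"roll":0,"jaw":0},{"tx":0,"ty":0,"tz":0,"roll":0,"jaw":0}]'
```

```text
time_s: 8.9
position: [0.4384, -0.3146, 0.1409]
tcp_rot: [[-1.0, 0.001, 0.005], [0.001, 1.0, -0.005], [-0.005, -0.005, -1.0]]
force: [0.7, -0.2, -3.0]
opening: 0.359
grasp_force: 30.0
time_s: 9.7
position: [0.4371, -0.3133, 0.0403]
tcp_rot: [[-1.0, -0.0, 0.001], [-0.0, 1.0, -0.001], [-0.001, -0.001, -1.0]]
force: [0.4, -0.3, -2.4]
opening: 0.357
grasp_force: 30.0
```

Still 1–2 mm up (force −2.4 N). I'll lower until it touches.

```bash
python3 -m jog '[{"tx":0,"ty":0,"tz":0.1,"roll":0,"jaw":0},{"tx":0,"ty":0,"tz":0.05,"roll":0,"jaw":0},{"tx":0,"ty":0,"tz":0,"roll":0,"jaw":0}]'
```

```text
time_s: 10.0
position: [0.4369, -0.3132, 0.0386]
tcp_rot: [[-1.0, -0.0, 0.001], [-0.0, 1.0, -0.001], [-0.001, -0.001, -1.0]]
force: [-0.4, 0.2, 0.4]
opening: 0.359
grasp_force: 30.0
```

```bash
python3 -m jog '[{"tx":0,"ty":0,"tz":0,"roll":0,"jaw":1},{"tx":0,"ty":0,"tz":0,"roll":0,"jaw":1},{"tx":0,"ty":0,"tz":0,"roll":0,"jaw":1},{"tx":0,"ty":0,"tz":0,"roll":0,"jaw":1},{"tx":0,"ty":0,"tz":-2,"roll":0,"jaw":1},{"tx":0,"ty":0,"tz":-4,"roll":0,"jaw":1},{"tx":0,"ty":0,"tz":-4,"roll":0,"jaw":1},{"tx":0,"ty":0,"tz":-4,"roll":0,"jaw":1}]'; python3 - <<'E'
from h import *
T=cam('top');cv2.imwrite('pics/t2.png',T['img'][:,:,::-1])
for t,z in(('lid',.01),):
    for r in trace('top',t):print(t,rect(T,r['pixels'],z),r['bbox'],r['p'])
print('bay',[(r['point'],r['p'],onz(T,*r['point'][::-1],.012)) for r in landmark_of('top','free_bay')])
print('inc',[(r['point'],r['p'],onz(T,*r['point'][::-1],0)) for r in landmark_of('top','incubator')])
print('green',[(r['point'],r['p'],onz(T,*r['point'][::-1],0.012)) for r in landmark_of('top','carrier_green')])
r=trace('top','carrier_green');print([rect(T,x['pixels'],.092) for x in r])
r=trace('top','incubator');print([(rect(T,x['pixels'],.104),x['p']) for x in r])
cv2.imwrite('pics/c3.png',cv2.resize(T['img'][150:300,370:570],(800,600),interpolation=2)[:,:,::-1])
E
```

```text
time_s: 10.8
position: [0.4363, -0.3126, 0.1793]
tcp_rot: [[-1.0, -0.0, -0.001], [-0.0, 1.0, 0.001], [0.001, 0.001, -1.0]]
force: [-0.6, 0.1, -0.4]
opening: 0.966
grasp_force: 0.0
lid (array([ 0.4941, -0.2599,  0.0246,  0.0489]), -44.8) [418.2, 244.6, 49.4, 17.1] 0.67
bay [([202.3, 463.9], 0.87, array([ 0.6042975 , -0.34297816,  0.012     ]))]
inc [([204.2, 452.6], 0.95, array([ 0.60277407, -0.31893349,  0.        ]))]
green [([203.1, 433.5], 0.82, array([ 0.60397518, -0.27098505,  0.012     ]))]
[(array([ 0.6092, -0.2677,  0.0409,  0.0648]), 80.7)]
[((array([ 0.5935, -0.3064,  0.1426,  0.1967]), -9.6), 0.67), ((array([ 0.4412, -0.0293,  0.0463,  0.0751]), 50.7), 0.59)]
```

View pics/c3.png

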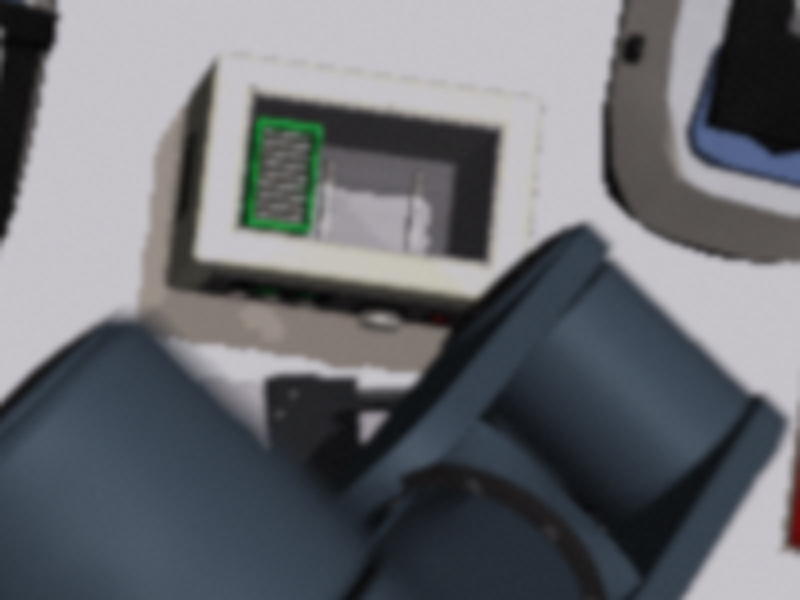

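Crop: lid off. Chamber mouth corners at crop (252,93), (502,127), (490,264), (238,228). Green carrier is at the left end, and the free bay lies between ribs at crop u≈325 and 415.

```bash
python3 - <<'E'
from h import *
T=cam('top')
f=lambda u,v,z:onz(T,370+u/4-.5,150+v/4-.5,z)[:2]
c=np.array([f(u,v,.104) for u,v in((252,93),(502,127),(490,264),(238,228))]);print(c.round(4),c.mean(0))
print('len',np.linalg.norm(c[0]-c[1]),np.linalg.norm(c[3]-c[2]),np.linalg.norm(c[0]-c[3]),np.linalg.norm(c[1]-c[2]))
v=c[0]-c[1]+c[3]-c[2];print('yaw',np.degrees(np.arctan2(-v[0],v[1])))
rim=np.array([f(u,v,.104) for u,v in((218,53),(543,98),(195,262))]);print('rim',(rim[1]+rim[2])/2)
r=np.array([f(u,v,.018) for u,v in((330,165),(320,240),(420,172),(408,250))]);print('ribs',r.round(4),r.mean(0))
gm=cv2.inRange(cv2.cvtColor(T['img'],cv2.COLOR_RGB2HSV),(45,120,60),(75,255,255));gm[:, :420]=0;gm[:,470:]=0;gm[:170]=0;gm[220:]=0
print('green',rect(T,gm>0,.092))
E
```

```text
[[ 0.6538 -0.2528]
 [ 0.6314 -0.3909]
 [ 0.5542 -0.3787]
 [ 0.5775 -0.2408]] [ 0.60425853 -0.31577187]
len 0.13991465045690407 0.13987685575594302 0.07723889855577908 0.0781317276520066
yaw -9.406716649040838
rim [ 0.60324511 -0.31549657]
ribs [[ 0.6314 -0.315 ]
 [ 0.5866 -0.3064]
 [ 0.626  -0.3679]
 [ 0.5795 -0.3578]] [ 0.60588641 -0.33679092]
green (array([ 0.6101, -0.2706,  0.0385,  0.0635]), 80.7)
```

```bash
python3 -m jog '[{"tx":0.9,"ty":4.1,"tz":-1.5,"roll":0,"jaw":1},{"tx":0.9,"ty":4.1,"tz":-1.5,"roll":0,"jaw":1},{"tx":0.9,"ty":4.1,"tz":-1.5,"roll":0,"jaw":1},{"tx":0.9,"ty":4.1,"tz":-1.5,"roll":0,"jaw":1},{"tx":0.25,"ty":3.75,"tz":0,"roll":0,"jaw":1},{"tx":0.25,"ty":3.75,"tz":0,"roll":0,"jaw":1},{"tx":0.25,"ty":3.75,"tz":0,"roll":0,"jaw":1},{"tx":0.25,"ty":3.75,"tz":0,"roll":0,"jaw":1}]'; python3 -m jog '[{"tx":-0.25,"ty":3.75,"tz":0,"roll":0,"jaw":1},{"tx":-0.25,"ty":3.75,"tz":0,"roll":0,"jaw":1},{"tx":-0.25,"ty":3.75,"tz":0,"roll":0,"jaw":1},{"tx":-0.25,"ty":3.75,"tz":0,"roll":0,"jaw":1},{"tx":-1,"ty":2.6,"tz":0,"roll":0,"jaw":1},{"tx":-1,"ty":2.6,"tz":0,"roll":0,"jaw":1},{"tx":-1,"ty":2.6,"tz":0,"roll":0,"jaw":1},{"tx":0,"ty":0,"tz":0,"roll":0.14,"jaw":1}]'; python3 -m jog '[{"tx":0,"ty":0,"tz":0,"roll":0.146,"jaw":1},{"tx":0,"ty":0,"tz":0,"roll":0.146,"jaw":1},{"tx":0,"ty":0,"tz":0,"roll":0.146,"jaw":1},{"tx":0,"ty":0,"tz":0,"roll":0.146,"jaw":1},{"tx":0,"ty":0,"tz":0,"roll":0.146,"jaw":1},{"tx":0,"ty":0,"tz":0,"roll":0.146,"jaw":1},{"tx":0,"ty":0,"tz":0,"roll":0.146,"jaw":1},{"tx":0,"ty":0,"tz":0,"roll":0.146,"jaw":1}]';python3 -m jog '[{"tx":0,"ty":0,"tz":0,"roll":0.146,"jaw":1},{"tx":0,"ty":0,"tz":0,"roll":0.146,"jaw":1},{"tx":0,"ty":0,"tz":0,"roll":0.146,"jaw":1},{"tx":0,"ty":0,"tz":0,"roll":0.146,"jaw":1},{"tx":0,"ty":0,"tz":0,"roll":0,"jaw":1}]'; python3 - <<'E'
from h import *
s=read_state();print(s['joint_positions'],s['position'])
T=cam('top');r=trace('top','lid');print([(rect(T,x['pixels'],.01),x['p']) for x in r])
m=cv2.inRange(cv2.cvtColor(T['img'],cv2.COLOR_RGB2HSV),(108,140,50),(125,255,255));q=np.zeros_like(m);q[205:260,195:245]=m[205:260,195:245]
print('blue',rect(T,q>0,.088))
d=np.array([.545,.228])-s['position'][:2];print('tx,ty cm',100*s['tcp_rot'][:2,:2].T@d)
E
```

```text
time_s: 12.0
position: [0.3897, 0.0026, 0.2372]
tcp_rot: [[-1.0, 0.0, -0.002], [0.0, 1.0, 0.001], [0.002, 0.001, -1.0]]
force: [0.9, 0.3, -0.6]
opening: 0.998
grasp_force: 0.0
time_s: 12.8
position: [0.4316, 0.2317, 0.2369]
tcp_rot: [[-0.99, 0.14, -0.0], [0.14, 0.99, 0.001], [0.0, 0.001, -1.0]]
force: [0.0, -1.5, -0.2]
opening: 0.996
grasp_force: 0.0
time_s: 13.6
position: [0.4298, 0.2289, 0.2366]
tcp_rot: [[-0.254, 0.967, -0.003], [0.967, 0.254, -0.001], [0.0, -0.003, -1.0]]
force: [-0.2, -0.9, -0.3]
opening: 1.001
grasp_force: 0.0
time_s: 14.1
position: [0.43, 0.2289, 0.2368]
tcp_rot: [[0.315, 0.949, -0.003], [0.949, -0.315, -0.001], [-0.002, -0.002, -1.0]]
force: [0.3, -0.3, -0.6]
opening: 0.999
grasp_force: 0.0
[1.48586071e+01 2.01014347e+01 1.01651655e+02 9.85062500e-04
 5.84122421e+01 3.32411484e+01] [0.42996009 0.22891539 0.23676365]
[((array([ 0.44  , -0.3113,  0.1137,  0.1776]), -9.7), 0.97)]
blue (array([0.568 , 0.2198, 0.0126, 0.0361]), -21.1)
tx,ty cm [ 3.54110281 10.94576451]
```

```bash
python3 -m jog '[{"tx":1.2,"ty":3.65,"tz":0,"roll":0,"jaw":1},{"tx":1.2,"ty":3.65,"tz":0,"roll":0,"jaw":1},{"tx":1.14,"ty":3.65,"tz":0,"roll":0,"jaw":1},{"tx":0,"ty":0,"tz":3,"roll":0,"jaw":1},{"tx":0,"ty":0,"tz":3,"roll":0,"jaw":1},{"tx":0,"ty":0,"tz":0,"roll":0,"jaw":1}]'
```

```text
time_s: 14.8
position: [0.5425, 0.2272, 0.1736]
tcp_rot: [[0.314, 0.949, -0.01], [0.949, -0.314, -0.002], [-0.005, -0.009, -1.0]]
force: [-1.3, -0.8, -0.5]
opening: 1.0
grasp_force: 0.0
```

```bash
python3 -m jog '[{"tx":0,"ty":0,"tz":2.5,"roll":0,"jaw":1},{"tx":0,"ty":0,"tz":2.5,"roll":0,"jaw":1},{"tx":0,"ty":0,"tz":2.5,"roll":0,"jaw":1},{"tx":0,"ty":0,"tz":2.5,"roll":0,"jaw":1},{"tx":0,"ty":0,"tz":1.1,"roll":0,"jaw":1},{"tx":0,"ty":0,"tz":0,"roll":0,"jaw":1}]'; python3 -m jog '[{"tx":0,"ty":0,"tz":0,"roll":0,"jaw":0},{"tx":0,"ty":0,"tz":0,"roll":0,"jaw":0},{"tx":0,"ty":0,"tz":0,"roll":0,"jaw":0},{"tx":0,"ty":0,"tz":0,"roll":0,"jaw":0},{"tx":0,"ty":0,"tz":0,"roll":0,"jaw":0},{"tx":0,"ty":0,"tz":0,"roll":0,"jaw":0}]'
```

```text
time_s: 15.4
position: [0.545, 0.2281, 0.0664]
tcp_rot: [[0.315, 0.949, -0.002], [0.949, -0.315, -0.001], [-0.001, -0.002, -1.0]]
force: [0.1, -0.5, -0.6]
opening: 0.997
grasp_force: 0.0
time_s: 16.0
position: [0.5468, 0.2283, 0.0682]
tcp_rot: [[0.315, 0.949, 0.003], [0.949, -0.315, 0.0], [0.001, 0.003, -1.0]]
force: [1.6, 0.3, 5.6]
opening: 0.711
grasp_force: 30.0
```

```bash
python3 -m jog '[{"tx":0,"ty":0,"tz":-0.5,"roll":0,"jaw":0},{"tx":0,"ty":0,"tz":-1.5,"roll":0,"jaw":0},{"tx":0,"ty":0,"tz":-2.5,"roll":0,"jaw":0},{"tx":0,"ty":0,"tz":-2.5,"roll":0,"jaw":0},{"tx":0,"ty":0,"tz":-2.5,"roll":0,"jaw":0},{"tx":0,"ty":0,"tz":-2.5,"roll":0,"jaw":0},{"tx":0,"ty":0,"tz":-1.5,"roll":0,"jaw":0},{"tx":0,"ty":0,"tz":0,"roll":0,"jaw":0}]'; python3 -c "
from h import *
d=cam('side');cv2.imwrite('pics/s3.png',d['img'][120:420,200:600,::-1])"
```

```text
time_s: 16.8
position: [0.5467, 0.2285, 0.205]
tcp_rot: [[0.315, 0.949, 0.005], [0.949, -0.315, 0.001], [0.003, 0.004, -1.0]]
force: [0.1, 0.1, -1.8]
opening: 0.713
grasp_force: 30.0
```

View pics/s3.png

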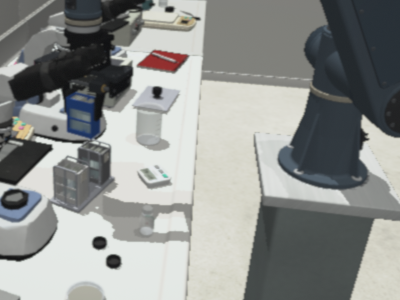

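Blue is held upright and clear of the hoops, and the white and grey carriers are still in place. The chamber ends leave no room for the fingers, so I'll set it on open bench at about (0.42, -0.145) and regrip it across its long sides.

```bash
python3 -m jog '[{"tx":0,"ty":-2.5,"tz":0,"roll":0,"jaw":0},{"tx":0,"ty":-3.5,"tz":0,"roll":0,"jaw":0},{"tx":0,"ty":-3.5,"tz":0,"roll":0,"jaw":0},{"tx":0,"ty":-3,"tz":0,"roll":0,"jaw":0},{"tx":0,"ty":0,"tz":0,"roll":-0.144,"jaw":0},{"tx":0,"ty":0,"tz":0,"roll":-0.144,"jaw":0},{"tx":0,"ty":0,"tz":0,"roll":-0.144,"jaw":0},{"tx":0,"ty":0,"tz":0,"roll":-0.144,"jaw":0}]'; python3 -m jog '[{"tx":0,"ty":0,"tz":0,"roll":-0.144,"jaw":0},{"tx":0,"ty":0,"tz":0,"roll":-0.144,"jaw":0},{"tx":0,"ty":0,"tz":0,"roll":-0.144,"jaw":0},{"tx":0,"ty":0,"tz":0,"roll":-0.144,"jaw":0},{"tx":0,"ty":0,"tz":0,"roll":-0.144,"jaw":0},{"tx":0,"ty":0,"tz":0,"roll":-0.144,"jaw":0},{"tx":0,"ty":0,"tz":0,"roll":-0.144,"jaw":0},{"tx":0,"ty":0,"tz":0,"roll":-0.144,"jaw":0}]'
```

```text
time_s: 17.65
position: [0.4256, 0.2673, 0.2009]
tcp_rot: [[-0.258, 0.966, -0.003], [0.966, 0.258, -0.001], [-0.0, -0.003, -1.0]]
force: [-0.5, 0.2, -1.6]
opening: 0.708
grasp_force: 30.0
time_s: 18.45
position: [0.4257, 0.2671, 0.2007]
tcp_rot: [[-0.988, 0.157, -0.004], [0.157, 0.988, -0.001], [0.003, -0.002, -1.0]]
force: [-0.7, -0.3, -1.6]
opening: 0.707
grasp_force: 30.0
```

```bash
python3 -m jog '[{"tx":0.35,"ty":-4,"tz":0,"roll":0,"jaw":0},{"tx":0.35,"ty":-4,"tz":0,"roll":0,"jaw":0},{"tx":0.35,"ty":-4,"tz":0,"roll":0,"jaw":0},{"tx":-0.32,"ty":-3.75,"tz":0,"roll":0,"jaw":0},{"tx":-0.32,"ty":-3.75,"tz":0,"roll":0,"jaw":0},{"tx":-0.32,"ty":-3.75,"tz":0,"roll":0,"jaw":0},{"tx":-0.32,"ty":-3.75,"tz":0,"roll":0,"jaw":0}]'; python3 -m jog '[{"tx":-1.38,"ty":-3.45,"tz":0,"roll":0,"jaw":0},{"tx":-1.38,"ty":-3.45,"tz":0,"roll":0,"jaw":0},{"tx":-1.38,"ty":-3.45,"tz":0,"roll":0,"jaw":0},{"tx":-1.38,"ty":-3.45,"tz":0,"roll":0,"jaw":0},{"tx":0,"ty":0,"tz":0,"roll":0,"jaw":0}]'
```

```text
time_s: 19.15
position: [0.3838, -0.0002, 0.2013]
tcp_rot: [[-0.987, 0.163, -0.003], [0.163, 0.987, 0.001], [0.003, 0.0, -1.0]]
force: [0.4, -0.9, -2.3]
opening: 0.715
grasp_force: 30.0
time_s: 19.65
position: [0.4192, -0.1491, 0.2016]
tcp_rot: [[-0.986, 0.167, 0.003], [0.167, 0.986, -0.003], [-0.003, -0.002, -1.0]]
force: [0.7, -0.6, -1.2]
opening: 0.715
grasp_force: 30.0
```

```bash
python3 -m jog '[{"tx":0,"ty":0,"tz":0,"roll":0.143,"jaw":0},{"tx":0,"ty":0,"tz":0,"roll":0.143,"jaw":0},{"tx":0,"ty":0,"tz":0,"roll":0.143,"jaw":0},{"tx":0,"ty":0,"tz":0,"roll":0.143,"jaw":0},{"tx":0,"ty":0,"tz":0,"roll":0.143,"jaw":0},{"tx":0,"ty":0,"tz":0,"roll":0.143,"jaw":0},{"tx":0,"ty":0,"tz":0,"roll":0.143,"jaw":0},{"tx":0,"ty":0,"tz":0,"roll":0.143,"jaw":0}]'; python3 -m jog '[{"tx":0,"ty":0,"tz":0,"roll":0.143,"jaw":0},{"tx":0,"ty":0,"tz":0,"roll":0.143,"jaw":0},{"tx":0,"ty":0,"tz":1,"roll":0.143,"jaw":0},{"tx":0,"ty":0,"tz":3,"roll":0,"jaw":0},{"tx":0,"ty":0,"tz":3,"roll":0,"jaw":0},{"tx":0,"ty":0,"tz":3,"roll":0,"jaw":0},{"tx":0,"ty":0,"tz":2,"roll":0,"jaw":0},{"tx":0,"ty":0,"tz":1,"roll":0,"jaw":0}]'; python3 -m jog '[{"tx":0,"ty":0,"tz":0.5,"roll":0,"jaw":0},{"tx":0,"ty":0,"tz":0.2,"roll":0,"jaw":0},{"tx":0,"ty":0,"tz":0,"roll":0,"jaw":0}]'
```

```text
time_s: 20.45
position: [0.4159, -0.1429, 0.2011]
tcp_rot: [[-0.255, 0.967, -0.003], [0.967, 0.255, 0.002], [0.003, -0.002, -1.0]]
force: [0.1, -0.2, -2.2]
opening: 0.706
grasp_force: 30.0
time_s: 21.25
position: [0.4154, -0.1427, 0.07]
tcp_rot: [[0.165, 0.986, -0.005], [0.986, -0.165, 0.003], [0.002, -0.005, -1.0]]
force: [-0.5, -0.8, -2.6]
opening: 0.71
grasp_force: 30.0
time_s: 21.55
position: [0.4174, -0.1444, 0.0654]
tcp_rot: [[0.165, 0.986, 0.001], [0.986, -0.165, -0.0], [-0.0, 0.001, -1.0]]
force: [0.9, -0.0, -1.4]
opening: 0.712
grasp_force: 30.0
```

```bash
python3 -m jog '[{"tx":0,"ty":0,"tz":0.3,"roll":0,"jaw":0},{"tx":0,"ty":0,"tz":0.2,"roll":0,"jaw":0},{"tx":0,"ty":0,"tz":0,"roll":0,"jaw":0}]'; python3 -m jog '[{"tx":0,"ty":0,"tz":0.1,"roll":0,"jaw":0},{"tx":0,"ty":0,"tz":0,"roll":0,"jaw":0}]'
```

```text
time_s: 21.85
position: [0.4173, -0.1444, 0.0602]
tcp_rot: [[0.165, 0.986, 0.0], [0.986, -0.165, -0.0], [-0.0, 0.0, -1.0]]
force: [-0.7, 0.2, -2.1]
opening: 0.71
grasp_force: 30.0
time_s: 22.05
position: [0.4172, -0.1444, 0.0601]
tcp_rot: [[0.165, 0.986, 0.001], [0.986, -0.165, -0.001], [-0.001, 0.001, -1.0]]
force: [-1.5, -0.2, 8.9]
opening: 0.71
grasp_force: 30.0
```

```bash
python3 -m jog '[{"tx":0,"ty":0,"tz":-0.1,"roll":0,"jaw":1},{"tx":0,"ty":0,"tz":0,"roll":0,"jaw":1},{"tx":0,"ty":0,"tz":0,"roll":0,"jaw":1},{"tx":0,"ty":0,"tz":0,"roll":0,"jaw":1},{"tx":0,"ty":0,"tz":-1,"roll":0,"jaw":1},{"tx":0,"ty":0,"tz":-2,"roll":0,"jaw":1},{"tx":0,"ty":0,"tz":-2.5,"roll":0,"jaw":1},{"tx":0,"ty":0,"tz":-1.5,"roll":0,"jaw":1}]'; python3 -m jog '[{"tx":0,"ty":0,"tz":0,"roll":-0.143,"jaw":1},{"tx":0,"ty":0,"tz":0,"roll":-0.143,"jaw":1},{"tx":0,"ty":0,"tz":0,"roll":-0.143,"jaw":1},{"tx":0,"ty":0,"tz":0,"roll":-0.143,"jaw":1},{"tx":0,"ty":0,"tz":0,"roll":-0.143,"jaw":1},{"tx":0,"ty":0,"tz":0,"roll":-0.143,"jaw":1},{"tx":0,"ty":0,"tz":0,"roll":-0.143,"jaw":1},{"tx":0,"ty":0,"tz":0,"roll":-0.143,"jaw":1}]'; python3 -m jog '[{"tx":0,"ty":0,"tz":0,"roll":-0.143,"jaw":1},{"tx":0,"ty":0,"tz":0,"roll":-0.143,"jaw":1},{"tx":0,"ty":0,"tz":0,"roll":-0.143,"jaw":1},{"tx":0,"ty":0,"tz":0,"roll":0,"jaw":1}]'; python3 -c "
from h import *
d=cam('side');cv2.imwrite('pics/s4.png',cv2.resize(d['img'][130:330,250:450,::-1],(600,600)))
print([(x['bbox'],x['p']) for x in trace('side','carrier_blue')], proj(d,(.4173,-.1445,.08)),proj(d,(.4173,-.1445,0)))"
```

```text
time_s: 22.85
position: [0.4175, -0.1445, 0.1318]
tcp_rot: [[0.165, 0.986, 0.001], [0.986, -0.165, -0.001], [-0.001, 0.002, -1.0]]
force: [0.0, 0.2, 0.4]
opening: 0.999
grasp_force: 0.0
time_s: 23.65
position: [0.4171, -0.1442, 0.1306]
tcp_rot: [[-0.833, 0.554, 0.0], [0.554, 0.833, -0.0], [-0.0, 0.0, -1.0]]
force: [-1.0, 0.8, -0.9]
opening: 0.999
grasp_force: 0.0
time_s: 24.05
position: [0.4172, -0.1443, 0.1306]
tcp_rot: [[-0.987, 0.163, 0.0], [0.163, 0.987, -0.0], [-0.0, -0.0, -1.0]]
force: [-0.9, 0.0, 0.0]
opening: 0.999
grasp_force: 0.0
[([343.8, 217.2, 32.2, 31.7], 0.93)] [359.76683239 218.10008201] [358.10536303 243.96188133]
```

View pics/s4.png

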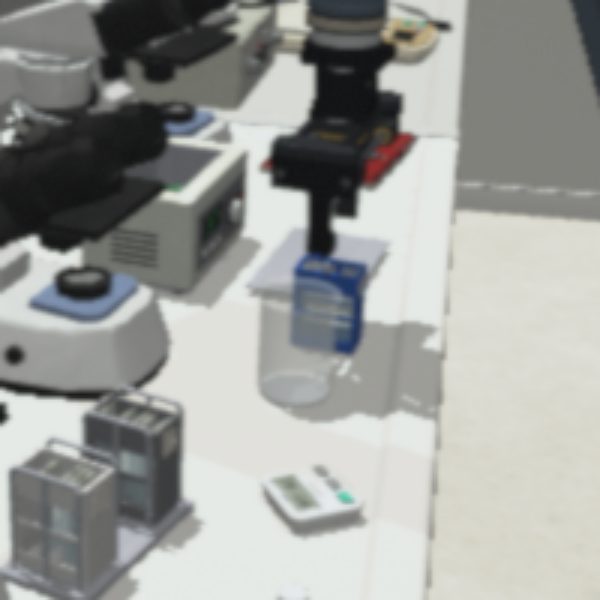

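Blue stands upright on the bench at crop (328,305), behind the beaker. I'll regrip it with the jaws only partly open so the fingers stay clear of the beaker.

```bash
python3 -m jog '[{"tx":0,"ty":0,"tz":0,"roll":0,"jaw":0.65},{"tx":0,"ty":0,"tz":0,"roll":0,"jaw":0.65},{"tx":0,"ty":0,"tz":0,"roll":0,"jaw":0.65},{"tx":0,"ty":0,"tz":0,"roll":0,"jaw":0.65},{"tx":0,"ty":0,"tz":0,"roll":0,"jaw":0.65}]' | grep opening; python3 -m jog '[{"tx":0,"ty":0,"tz":2,"roll":0,"jaw":0.65},{"tx":0,"ty":0,"tz":2,"roll":0,"jaw":0.65},{"tx":0,"ty":0,"tz":2,"roll":0,"jaw":0.65},{"tx":0,"ty":0,"tz":1,"roll":0,"jaw":0.65},{"tx":0,"ty":0,"tz":0,"roll":0,"jaw":0.65}]';python3 -m jog '[{"tx":0,"ty":0,"tz":0,"roll":0,"jaw":0},{"tx":0,"ty":0,"tz":0,"roll":0,"jaw":0},{"tx":0,"ty":0,"tz":0,"roll":0,"jaw":0},{"tx":0,"ty":0,"tz":0,"roll":0,"jaw":0},{"tx":0,"ty":0,"tz":0,"roll":0,"jaw":0},{"tx":0,"ty":0,"tz":0,"roll":0,"jaw":0}]'
```

```text
opening: 0.681
time_s: 25.15
position: [0.4166, -0.144, 0.059]
tcp_rot: [[-0.987, 0.163, -0.002], [0.163, 0.987, 0.002], [0.003, 0.001, -1.0]]
force: [0.2, -0.1, 0.2]
opening: 0.652
grasp_force: 0.0
time_s: 25.75
position: [0.4176, -0.1447, 0.0607]
tcp_rot: [[-0.987, 0.163, 0.001], [0.163, 0.987, -0.001], [-0.002, -0.001, -1.0]]
force: [-0.8, -0.8, 6.7]
opening: 0.414
grasp_force: 30.0
```

```bash
python3 -m jog '[{"tx":0,"ty":0,"tz":-0.5,"roll":0,"jaw":0},{"tx":0,"ty":0,"tz":-2,"roll":0,"jaw":0},{"tx":0,"ty":0,"tz":-3,"roll":0,"jaw":0},{"tx":0,"ty":0,"tz":-3.5,"roll":0,"jaw":0},{"tx":0,"ty":0,"tz":-3,"roll":0,"jaw":0},{"tx":0,"ty":0,"tz":-1.5,"roll":0,"jaw":0},{"tx":0,"ty":0,"tz":0,"roll":0,"jaw":0}]'; python3 -m jog '[{"tx":0,"ty":-2.5,"tz":0,"roll":0,"jaw":0},{"tx":0,"ty":-4,"tz":0,"roll":0,"jaw":0},{"tx":0,"ty":-4,"tz":0,"roll":0,"jaw":0},{"tx":-1,"ty":-3.5,"tz":0,"roll":0,"jaw":0},{"tx":-2,"ty":-2,"tz":0,"roll":0,"jaw":0},{"tx":-3.5,"ty":0,"tz":0,"roll":0,"jaw":0},{"tx":-3.5,"ty":0,"tz":0,"roll":0,"jaw":0},{"tx":-3.5,"ty":0,"tz":0,"roll":0,"jaw":0}]';  python3 -m jog '[{"tx":-3.5,"ty":0,"tz":0,"roll":0,"jaw":0},{"tx":-2.5,"ty":0,"tz":0,"roll":0,"jaw":0},{"tx":-1.5,"ty":0,"tz":0,"roll":0,"jaw":0},{"tx":0,"ty":0,"tz":0,"roll":0,"jaw":0},{"tx":0,"ty":0,"tz":0,"roll":0,"jaw":0}]'; python3 - <<'E'
from h import *
s=read_state();print(s['joint_positions'],s['position'])
print('tx,ty cm',100*s['tcp_rot'][:2,:2].T@(np.array([.6004,-.3373])-s['position'][:2]))
T=cam('top');S=cam('side')
m=cv2.inRange(cv2.cvtColor(T['img'],cv2.COLOR_RGB2HSV),(108,140,50),(125,255,255));m[:160,:]=0;m[250:]=0;m[:,:400]=0;m[:,510:]=0
print('blue top px',m.sum()//255, rect(T,m>0,.21) if m.any() else 0)
cv2.imwrite('pics/c5.png',np.hstack([cv2.resize(T['img'][150:250,400:520],(480,400),interpolation=2),cv2.resize(S['img'][130:230,260:340],(320,400),interpolation=2)])[:,:,::-1])
E
```

```text
time_s: 26.45
position: [0.418, -0.1447, 0.197]
tcp_rot: [[-0.987, 0.163, 0.004], [0.163, 0.987, -0.003], [-0.004, -0.002, -1.0]]
force: [-1.0, -0.2, -2.0]
opening: 0.41
grasp_force: 30.0
time_s: 27.25
position: [0.5243, -0.3239, 0.1927]
tcp_rot: [[-0.986, 0.164, -0.003], [0.164, 0.986, 0.003], [0.004, 0.002, -1.0]]
force: [-0.4, -1.4, -1.2]
opening: 0.409
grasp_force: 30.0
time_s: 27.75
position: [0.5968, -0.3355, 0.1928]
tcp_rot: [[-0.987, 0.163, -0.004], [0.163, 0.987, 0.003], [0.004, 0.002, -1.0]]
force: [-0.4, 0.3, -2.2]
opening: 0.411
grasp_force: 30.0
[-3.86597509e+01  3.79392977e+01  7.51692226e+01 -2.22948964e-02
  6.71718743e+01 -1.19284313e+02] [ 0.5968369  -0.33545086  0.19279804]
tx,ty cm [-0.38165043 -0.1244557 ]
blue top px 0 0
```

View pics/c5.png

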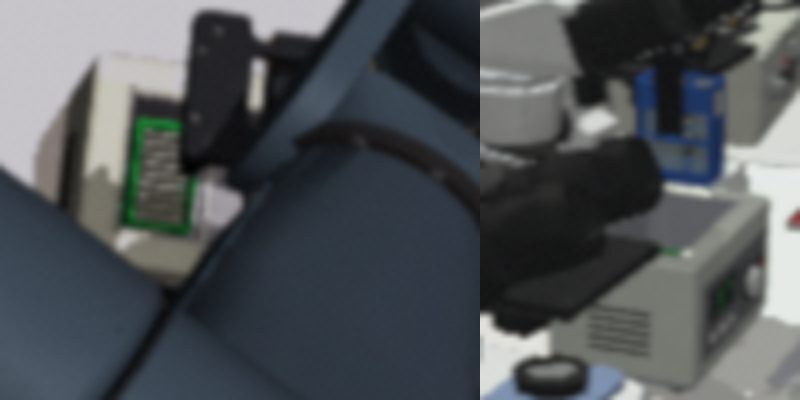

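Side crop: blue hangs upright above the chamber with its bottom clear of the rim. Correcting 4 mm in x and lowering.

```bash
python3 -m jog '[{"tx":-0.38,"ty":-0.12,"tz":0,"roll":0,"jaw":0},{"tx":0,"ty":0,"tz":0,"roll":0,"jaw":0},{"tx":0,"ty":0,"tz":1,"roll":0,"jaw":0},{"tx":0,"ty":0,"tz":1.5,"roll":0,"jaw":0},{"tx":0,"ty":0,"tz":1.5,"roll":0,"jaw":0},{"tx":0,"ty":0,"tz":0,"roll":0,"jaw":0}]'; python3 -c "
from rig import *
import numpy as np
s=read_state();print('tx,ty cm',100*s['tcp_rot'][:2,:2].T@(np.array([.6004,-.3373])-s['position'][:2]))"
```

```text
time_s: 28.45
position: [0.5996, -0.3366, 0.1509]
tcp_rot: [[-0.987, 0.163, -0.006], [0.163, 0.987, 0.005], [0.007, 0.004, -1.0]]
force: [-1.1, 0.3, -1.8]
opening: 0.408
grasp_force: 30.0
tx,ty cm [-0.08557344 -0.05529077]
```

```bash
python3 -m jog '[{"tx":-0.05,"ty":-0.05,"tz":1.5,"roll":0,"jaw":0},{"tx":0,"ty":0,"tz":1.5,"roll":0,"jaw":0},{"tx":0,"ty":0,"tz":1.5,"roll":0,"jaw":0},{"tx":0,"ty":0,"tz":1.5,"roll":0,"jaw":0},{"tx":0,"ty":0,"tz":1,"roll":0,"jaw":0},{"tx":0,"ty":0,"tz":0.3,"roll":0,"jaw":0},{"tx":0,"ty":0,"tz":0,"roll":0,"jaw":0},{"tx":0,"ty":0,"tz":0,"roll":0,"jaw":0}]'
```

```text
time_s: 29.25
position: [0.6027, -0.3392, 0.0826]
tcp_rot: [[-0.987, 0.163, 0.001], [0.163, 0.987, -0.001], [-0.001, -0.001, -1.0]]
force: [-0.2, -0.6, -1.7]
opening: 0.411
grasp_force: 30.0
```

```bash
python3 -m jog '[{"tx":0.2,"ty":0.12,"tz":0.2,"roll":0,"jaw":0},{"tx":0,"ty":0,"tz":0.3,"roll":0,"jaw":0},{"tx":0,"ty":0,"tz":0.3,"roll":0,"jaw":0},{"tx":0,"ty":0,"tz":0,"roll":0,"jaw":0},{"tx":0,"ty":0,"tz":0,"roll":0,"jaw":0}]'
```

```text
time_s: 29.75
position: [0.6004, -0.3373, 0.0739]
tcp_rot: [[-0.987, 0.163, -0.0], [0.163, 0.987, 0.0], [0.0, 0.0, -1.0]]
force: [0.3, -0.6, -1.8]
opening: 0.408
grasp_force: 30.0
```

```bash
python3 -m jog '[{"tx":0,"ty":0,"tz":0.1,"roll":0,"jaw":0},{"tx":0,"ty":0,"tz":0.05,"roll":0,"jaw":0},{"tx":0,"ty":0,"tz":0,"roll":0,"jaw":0}]'
```

```text
time_s: 30.05
position: [0.6006, -0.3374, 0.0729]
tcp_rot: [[-0.987, 0.163, 0.0], [0.163, 0.987, -0.0], [-0.0, -0.0, -1.0]]
force: [-0.9, -0.8, -0.3]
opening: 0.415
grasp_force: 30.0
```

```bash
python3 -m jog '[{"tx":0,"ty":0,"tz":0.05,"roll":0,"jaw":0},{"tx":0,"ty":0,"tz":0,"roll":0,"jaw":0},{"tx":0,"ty":0,"tz":0,"roll":0,"jaw":0}]'
```

```text
time_s: 30.35
position: [0.6006, -0.3374, 0.0728]
tcp_rot: [[-0.987, 0.163, 0.0], [0.163, 0.987, -0.0], [-0.0, -0.0, -1.0]]
force: [-0.8, 0.5, 4.7]
opening: 0.41
grasp_force: 30.0
```

Contact with the floor (+4.7 N). Opening part-way, then rising.

```bash
python3 -m jog '[{"tx":0,"ty":0,"tz":0,"roll":0,"jaw":0.58},{"tx":0,"ty":0,"tz":0,"roll":0,"jaw":0.58},{"tx":0,"ty":0,"tz":0,"roll":0,"jaw":0.58},{"tx":0,"ty":0,"tz":0,"roll":0,"jaw":0.58}]'; python3 -m jog '[{"tx":0,"ty":0,"tz":-1,"roll":0,"jaw":0.58},{"tx":0,"ty":0,"tz":-2,"roll":0,"jaw":0.58},{"tx":0,"ty":0,"tz":-2.5,"roll":0,"jaw":0.58},{"tx":0,"ty":0,"tz":-2.5,"roll":0,"jaw":0.58},{"tx":0,"ty":0,"tz":-2.5,"roll":0,"jaw":0.58},{"tx":0,"ty":0,"tz":-2.5,"roll":0,"jaw":0.58},{"tx":0,"ty":0,"tz":0,"roll":0,"jaw":0.58}]'
```

```text
time_s: 30.75
position: [0.6004, -0.3372, 0.0717]
tcp_rot: [[-0.987, 0.163, -0.0], [0.163, 0.987, 0.0], [0.0, 0.0, -1.0]]
force: [0.0, 0.1, 0.1]
opening: 0.571
grasp_force: 0.0
time_s: 31.45
position: [0.6027, -0.339, 0.2074]
tcp_rot: [[-0.987, 0.163, 0.008], [0.163, 0.987, -0.006], [-0.009, -0.005, -1.0]]
force: [0.5, -0.3, 1.1]
opening: 0.579
grasp_force: 0.0
```

```bash
python3 -m jog '[{"tx":2.5,"ty":0,"tz":0,"roll":0,"jaw":1},{"tx":4,"ty":0,"tz":0,"roll":0,"jaw":1},{"tx":4,"ty":0,"tz":0,"roll":0,"jaw":1},{"tx":3.5,"ty":0,"tz":0,"roll":0,"jaw":1},{"tx":2.4,"ty":-0.25,"tz":0,"roll":0,"jaw":1},{"tx":0,"ty":0,"tz":0,"roll":0,"jaw":1},{"tx":0,"ty":0,"tz":0,"roll":0,"jaw":1}]'; python3 - <<'E'
from h import *
s=read_state();print('tx,ty cm',100*s['tcp_rot'][:2,:2].T@(np.array([.4385,-.3125])-s['position'][:2]))
T=cam('top')
a=np.radians(-9.4);R=np.array([[np.cos(a),-np.sin(a)],[np.sin(a),np.cos(a)]]);C=np.array([.604,-.3157])
H=cv2.cvtColor(T['img'],cv2.COLOR_RGB2HSV)
for n,lo,hi in(('blue',108,125),('green',45,75)):
    m=cv2.inRange(H,(lo,120,50),(hi,255,255));q=np.zeros_like(m);q[170:225,420:500]=m[170:225,420:500]
    r=rect(T,q>0,.092);print(n,r,'in incubator mm',1000*R.T@(r[0][:2]-C))
cv2.imwrite('pics/c6.png',cv2.resize(T['img'][150:300,370:570],(800,600),interpolation=2)[:,:,::-1])
E
```

```text
time_s: 32.15
position: [0.4384, -0.3133, 0.2021]
tcp_rot: [[-0.986, 0.164, 0.001], [0.164, 0.986, -0.0], [-0.001, -0.0, -1.0]]
force: [0.2, -0.6, -0.1]
opening: 0.99
grasp_force: 0.0
tx,ty cm [0.00583775 0.08345762]
blue (array([ 0.6007, -0.3288,  0.0515,  0.0646]), 80.4) in incubator mm [ -1.11611803 -13.46307099]
green (array([ 0.6101, -0.2706,  0.0385,  0.0636]), 80.7) in incubator mm [-1.34791071 45.49069286]
```

View pics/c6.png

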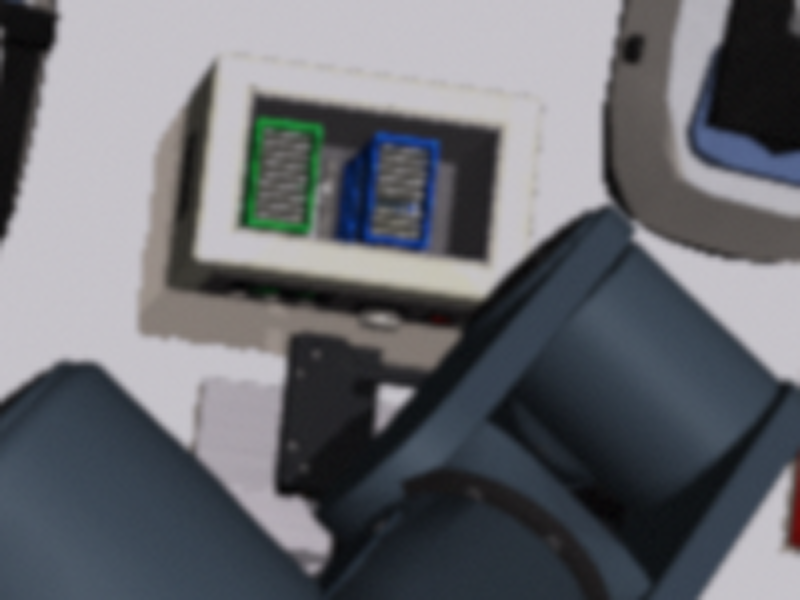

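Blue sits in the free bay, about −20.5 mm in the incubator's y once the visible side face is excluded, and aligned. Green is unmoved. Taking the lid next.

```bash
python3 -m jog '[{"tx":0,"ty":0.05,"tz":3,"roll":0,"jaw":1},{"tx":0,"ty":0,"tz":4,"roll":0,"jaw":1},{"tx":0,"ty":0,"tz":4,"roll":0,"jaw":1},{"tx":0,"ty":0,"tz":3,"roll":0,"jaw":1},{"tx":0,"ty":0,"tz":1.5,"roll":0,"jaw":1},{"tx":0,"ty":0,"tz":0.8,"roll":0,"jaw":1},{"tx":0,"ty":0,"tz":0,"roll":0,"jaw":1},{"tx":0,"ty":0,"tz":0,"roll":0,"jaw":1}]';  python3 -m jog '[{"tx":0,"ty":0,"tz":0,"roll":0,"jaw":0},{"tx":0,"ty":0,"tz":0,"roll":0,"jaw":0},{"tx":0,"ty":0,"tz":0,"roll":0,"jaw":0},{"tx":0,"ty":0,"tz":0,"roll":0,"jaw":0},{"tx":0,"ty":0,"tz":0,"roll":0,"jaw":0},{"tx":0,"ty":0,"tz":0,"roll":0,"jaw":0},{"tx":0,"ty":0,"tz":0,"roll":0,"jaw":0},{"tx":0,"ty":0,"tz":0,"roll":0,"jaw":0}]'; python3 -m jog '[{"tx":0,"ty":0,"tz":0,"roll":0,"jaw":0},{"tx":0,"ty":0,"tz":0,"roll":0,"jaw":0},{"tx":0,"ty":0,"tz":0,"roll":0,"jaw":0},{"tx":0,"ty":0,"tz":0,"roll":0,"jaw":0}]'
```

```text
time_s: 33.0
position: [0.4393, -0.3131, 0.0395]
tcp_rot: [[-0.987, 0.163, 0.001], [0.163, 0.987, -0.001], [-0.001, -0.001, -1.0]]
force: [-0.5, -0.3, 0.3]
opening: 1.0
grasp_force: 0.0
time_s: 33.8
position: [0.4383, -0.3126, 0.039]
tcp_rot: [[-0.987, 0.163, 0.0], [0.163, 0.987, -0.0], [-0.0, -0.0, -1.0]]
force: [0.9, -0.3, -0.1]
opening: 0.362
grasp_force: 30.3
time_s: 34.2
position: [0.4383, -0.3126, 0.039]
tcp_rot: [[-0.987, 0.163, -0.0], [0.163, 0.987, -0.0], [0.0, -0.0, -1.0]]
force: [0.0, 0.1, -0.6]
opening: 0.36
grasp_force: 30.0
```

```bash
python3 -m jog '[{"tx":0,"ty":0,"tz":-0.5,"roll":0,"jaw":0},{"tx":0,"ty":0,"tz":-2,"roll":0,"jaw":0},{"tx":0,"ty":0,"tz":-3,"roll":0,"jaw":0},{"tx":0,"ty":0,"tz":-3,"roll":0,"jaw":0},{"tx":0,"ty":0,"tz":-3,"roll":0,"jaw":0},{"tx":0,"ty":0,"tz":-2.5,"roll":0,"jaw":0},{"tx":0,"ty":0,"tz":-1.5,"roll":0,"jaw":0},{"tx":0,"ty":0,"tz":0,"roll":0,"jaw":0}]';  python3 -m jog '[{"tx":-2.3,"ty":0.5,"tz":0,"roll":0,"jaw":0},{"tx":-3.5,"ty":0.5,"tz":0,"roll":0,"jaw":0},{"tx":-3.5,"ty":0.5,"tz":0,"roll":0,"jaw":0},{"tx":-3.5,"ty":0.5,"tz":0,"roll":0,"jaw":0},{"tx":-2.5,"ty":0.5,"tz":0,"roll":0,"jaw":0},{"tx":-1,"ty":0,"tz":0,"roll":0,"jaw":0},{"tx":0,"ty":0,"tz":0,"roll":0,"jaw":0},{"tx":0,"ty":0,"tz":0,"roll":0,"jaw":0}]'; python3 - <<'E'
from h import *
s=read_state();print('tx,ty cm',100*s['tcp_rot'][:2,:2].T@(np.array([.6035,-.3145])-s['position'][:2]))
E
```

```text
time_s: 35.0
position: [0.4391, -0.3132, 0.1962]
tcp_rot: [[-0.987, 0.163, 0.003], [0.163, 0.987, -0.003], [-0.004, -0.003, -1.0]]
force: [0.1, -0.3, -2.7]
opening: 0.356
grasp_force: 30.0
time_s: 35.8
position: [0.6014, -0.3139, 0.1927]
tcp_rot: [[-0.987, 0.163, -0.004], [0.163, 0.987, 0.002], [0.004, 0.001, -1.0]]
force: [0.5, -0.6, -2.9]
opening: 0.361
grasp_force: 30.0
tx,ty cm [-0.21674168 -0.02519176]
```

```bash
python3 -m jog '[{"tx":0,"ty":0,"tz":1.5,"roll":0,"jaw":0},{"tx":0,"ty":0,"tz":1.5,"roll":0,"jaw":0},{"tx":0,"ty":0,"tz":1,"roll":0,"jaw":0},{"tx":0,"ty":0,"tz":0,"roll":0,"jaw":0},{"tx":0,"ty":0,"tz":0,"roll":0,"jaw":0},{"tx":0,"ty":0,"tz":0,"roll":0,"jaw":0},{"tx":0,"ty":0,"tz":0,"roll":0,"jaw":0}]'; python3 - <<'E'
from h import *
s=read_state();print('tx,ty cm',100*s['tcp_rot'][:2,:2].T@(np.array([.6035,-.3145])-s['position'][:2]))
E
```

```text
time_s: 36.5
position: [0.6037, -0.3148, 0.1548]
tcp_rot: [[-0.987, 0.163, 0.001], [0.163, 0.987, -0.001], [-0.001, -0.001, -1.0]]
force: [-0.9, 0.5, -2.2]
opening: 0.358
grasp_force: 30.0
tx,ty cm [0.02642283 0.02316985]
```

Centred within 0.3 mm. Lowering (seat at TCP z ≈ 0.135).

```bash
python3 -m jog '[{"tx":0,"ty":0,"tz":0.5,"roll":0,"jaw":0},{"tx":0,"ty":0,"tz":0.5,"roll":0,"jaw":0},{"tx":0,"ty":0,"tz":0.4,"roll":0,"jaw":0},{"tx":0,"ty":0,"tz":0.3,"roll":0,"jaw":0},{"tx":0,"ty":0,"tz":0.1,"roll":0,"jaw":0},{"tx":0,"ty":0,"tz":0,"roll":0,"jaw":0},{"tx":0,"ty":0,"tz":0,"roll":0,"jaw":0}]'; python3 -m jog '[{"tx":0,"ty":0,"tz":0.1,"roll":0,"jaw":0},{"tx":0,"ty":0,"tz":0,"roll":0,"jaw":0},{"tx":0,"ty":0,"tz":0,"roll":0,"jaw":0}]'
```

```text
time_s: 37.2
position: [0.6033, -0.3145, 0.1361]
tcp_rot: [[-0.987, 0.163, 0.0], [0.163, 0.987, -0.0], [-0.0, -0.0, -1.0]]
force: [-0.9, 0.3, -2.8]
opening: 0.358
grasp_force: 30.0
time_s: 37.5
position: [0.6033, -0.3145, 0.1351]
tcp_rot: [[-0.987, 0.163, 0.0], [0.163, 0.987, -0.0], [-0.0, -0.0, -1.0]]
force: [-0.5, -0.9, -2.5]
opening: 0.362
grasp_force: 30.0
```

```bash
python3 -m jog '[{"tx":0,"ty":0,"tz":0.08,"roll":0,"jaw":0},{"tx":0,"ty":0,"tz":0,"roll":0,"jaw":0},{"tx":0,"ty":0,"tz":0,"roll":0,"jaw":0}]'
```

```text
time_s: 37.8
position: [0.6033, -0.3145, 0.135]
tcp_rot: [[-0.987, 0.163, 0.0], [0.163, 0.987, -0.0], [-0.0, -0.0, -1.0]]
force: [-1.7, 0.8, 3.3]
opening: 0.361
grasp_force: 30.0
```

Seated at z 0.135, with contact force +3.3 N. Releasing and retreating.

```bash
python3 -m jog '[{"tx":0,"ty":0,"tz":0,"roll":0,"jaw":1},{"tx":0,"ty":0,"tz":0,"roll":0,"jaw":1},{"tx":0,"ty":0,"tz":0,"roll":0,"jaw":1},{"tx":0,"ty":0,"tz":0,"roll":0,"jaw":1},{"tx":0,"ty":0,"tz":0,"roll":0,"jaw":1},{"tx":0,"ty":0,"tz":-2,"roll":0,"jaw":1},{"tx":0,"ty":0,"tz":-3,"roll":0,"jaw":1},{"tx":0,"ty":0,"tz":-4,"roll":0,"jaw":1}]'; python3 -m jog '[{"tx":3,"ty":0,"tz":0,"roll":0,"jaw":1},{"tx":4,"ty":0,"tz":0,"roll":0,"jaw":1},{"tx":4,"ty":0,"tz":0,"roll":0,"jaw":1},{"tx":4,"ty":0,"tz":0,"roll":0,"jaw":1},{"tx":3,"ty":0,"tz":0,"roll":0,"jaw":1},{"tx":0,"ty":0,"tz":0,"roll":0,"jaw":1},{"tx":0,"ty":0,"tz":0,"roll":0,"jaw":1}]'; python3 - <<'E'
from h import *
T=cam('top');S=cam('side')
print('lid',[(rect(T,x['pixels'],.108),x['p']) for x in trace('top','lid')])
cv2.imwrite('pics/c7.png',np.hstack([cv2.resize(T['img'][150:250,400:520],(480,400),interpolation=2),cv2.resize(S['img'][130:230,260:340],(320,400),interpolation=2)])[:,:,::-1])
E
```

```text
time_s: 38.6
position: [0.6021, -0.3137, 0.2229]
tcp_rot: [[-0.987, 0.163, -0.004], [0.163, 0.987, 0.003], [0.005, 0.002, -1.0]]
force: [0.9, -0.8, -1.0]
opening: 0.967
grasp_force: 0.0
time_s: 39.3
position: [0.4258, -0.2856, 0.2247]
tcp_rot: [[-0.986, 0.164, 0.001], [0.164, 0.986, -0.001], [-0.002, -0.001, -1.0]]
force: [-0.2, -0.9, 0.2]
opening: 1.002
grasp_force: 0.0
lid [((array([ 0.6047, -0.3123,  0.1128,  0.1739]), -10.4), 0.8), ((array([0.524 , 0.1806, 0.0457, 0.0701]), 71.2), 0.33)]
```

View pics/c7.png

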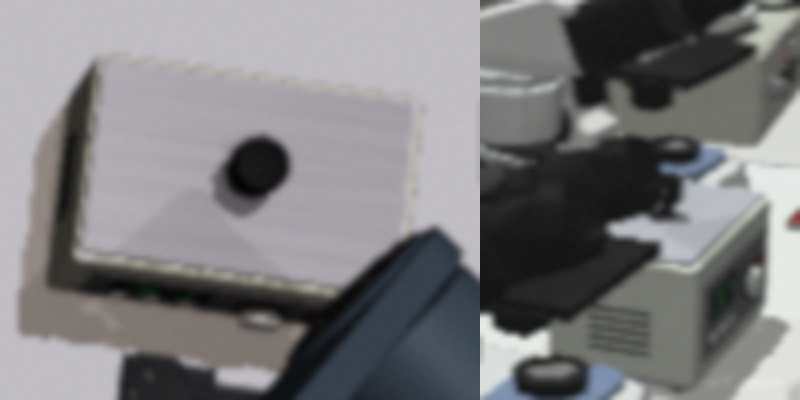

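The lid is flush, with an even rim all round, about where it started, and the arm is clear.

```bash
python3 -c "
from rig import *
print(hand_in())"
```

```text
the job is handed in; nothing more can be done
None
```

I handed the job in at about 39 s of the 72 s limit: the blue carrier is in the free bay beside the green one and the lid is back flush on the rim, but the hand-in gave no verdict.

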